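# Restock the sprung carton magazine

## Robot

A 6-joint arm with a two-finger parallel gripper is mounted at the origin on the work surface. World frame = base frame: x ahead of the robot, y to its left, z up, the work surface at z = 0. Lengths are in m, angles in rad, forces in N, time in s.
With the tool pointing down it reaches from about 0.25 to 0.8 m from the base axis. Payload 8.5 kg.
Tool frame: the origin (TCP) lies on the centre line of the jaws, within the pads' length; the fingertips stand r.tip_reach ahead of it and the grasp point (between the pads) lies 5 mm behind it (r.tip_reach is the distance from the TCP to the fingertips, in m); z points along the fingers, y is the direction in which the jaws open and shut (so a half turn about z gives the same grasp; the last joint's range is limited). The gripper opens to 85 mm and grips with 20 to 120 N. Pads are 22 mm wide; open, the fingers measure 114 mm over their backs; the gripper's body (76 mm by 85 mm) begins 54 mm behind the grasp point. The pads swing forward as they close: fully open they stand 13 mm farther back than shut.
Start: joints at [1.166, 0.238, -0.013, 1.319, 0, 1.571], TCP at [0.207, 0.483, 0.245] pointing down, gripper open.
Joint ranges: [-2.66, 2.66], [-1.03, 1.9], [-1.14, 1.46], [-1.82, 2.27], [-1.45, 1.34], [-3.14, 3.14]. Speed limits (rad/s): [2.22, 2.22, 2.79, 3.14, 3.14, 3.14].

## Interface

Orientations are given as a unit quaternion [w, x, y, z].
In Python, from workcell import r gives the robot as it stands.
- The arm moves only by the tool jog_arm, never from a script. Its argument "rows" is text: rows parted by semicolons, each of 7 numbers parted by spaces: the shift along the world's x, y, z in m, then the turn, a rotation vector about the world's x, y, z in degrees, then the closure, from 0 (fully open) to 1 (shut). In form: tx ty tz rx ry rz gripper; .... A call has exactly 5 rows; each row shifts and turns the commanded pose from where the row before left it; what a row does not reach is not made up. A row lasts 1/10 s, in which the tool goes at most 50 mm and 8.59 degrees, less where a joint would pass 70% of its speed; a pose out of reach is approached as far as the arm can. A call with a gripper value outside its range is refused whole. The fingers move at their own pace and stop on an object; "squeeze" is the grip in N (left out, the last holds). Time passes only in rows, so rows that do not move let the fingers close, or fill a call up. It gives the time, the measured TCP pose, the force and the opening at its end, in the units of the state.
- r.observe(): the state, without advancing time (a new reading comes with each control period).
- r.capture(name): name is "side" or "top"; returns (picture, depth): 420x560x3 uint8, red, green, blue; 420x560 float32, m along the optical axis (not along the pixel's ray), 0 where there is no reading.
- r.camera_params(name): a dict with "fx", "fy", "cx", "cy" (pixels), "eye" and "rotation" of the camera in the world. Camera axes: x right, y up, looking along -z (the intrinsics and any distortion apply to the point x, -y, -z); pixel columns grow to the right and rows downward; lengths in m; the calibration is good to about 2 mm. A picture is of the moment at which its call begins. camera_params takes no time and is no camera call.
- r.close_job(): hands the job in, once; it reports no verdict.
The state is a dict: "time": time; "joints": joint angles; "qvel": joint speeds; "joint_efforts": joint torques, N m; "tcp_pos": TCP position; "tool_rot": TCP orientation; "wrist_force": force on the tool from outside, world axes, zero at the start; "moment": the same for the moment, N m; "finger_gap": finger opening in m.
Only numpy, scipy, OpenCV 4.12 (cv2) and the standard library are available. Lean on these libraries where they do the work, as an engineer would, in place of code of your own. Each camera call takes 0.05 s, during which the arm holds its last target.

## Task

Two lanes of the carton magazine on the pharmacy counter are empty: find them and load each with one of the two matching spare cartons, sliding it over the loading deck against the sprung pusher plate until its tail drops behind the step and it lies flat and upright in the lane, held there by the spring. Do not ram the pusher plates, and leave the cartons already loaded and the other things on the counter where they are.

Things in the scene. Friction and masses are not known exactly. Their poses are not given: they have to be found in the camera images.
- rack: Low grey carton magazine fixed to the counter, 330 x 272 mm. Origin at counter height on its centre line, below the step edge; x along the lanes, away from the robot, z up. x = -155 to 0 mm: flat loading deck, top 22 mm above the counter. At x = 0 it steps down 10 mm to the lane floors (12 mm up), which end at x = 163 mm. Four lanes, at y = -96, -32, 32 and 96 mm.
- step_edge (a point): Middle of the magazine's step, on the deck's top edge (22 mm above the counter). A lane is 55 mm wide between clear walls 32 mm high; flared mouth guides, 22 mm high, stand on the last 30 mm of the deck. Two lanes are full, two empty. A carton at home lies flat on the lane floor, tail against the step: origin at x = 55 mm, z = 12 mm in the rack's frame, y on the lane's centre line.
- pusher_a: Grey sprung plate of a lane, 31 mm high; the four are in any order. Origin at its foot, on the face to the robot: at rack x = 80 mm at rest, 110 with a carton home, 122 at its hard stop. Spring 1.6 N at rest, 5.5 N home, 7 N at the stop. A carton slid in tips nose down; pushed past home, its tail may hang on friction and must be stroked or pressed 10 mm down before letting go, or the spring ejects it.
- pusher_b: Grey sprung plate of a lane, 31 mm high; the four are in any order. Origin at its foot, on the face to the robot: at rack x = 80 mm at rest, 110 with a carton home, 122 at its hard stop. Spring 1.6 N at rest, 5.5 N home, 7 N at the stop. A carton slid in tips nose down; pushed past home, its tail may hang on friction and must be stroked or pressed 10 mm down before letting go, or the spring ejects it.
- pusher_c: Grey sprung plate of a lane, 31 mm high; the four are in any order. Origin at its foot, on the face to the robot: at rack x = 80 mm at rest, 110 with a carton home, 122 at its hard stop. Spring 1.6 N at rest, 5.5 N home, 7 N at the stop. A carton slid in tips nose down; pushed past home, its tail may hang on friction and must be stroked or pressed 10 mm down before letting go, or the spring ejects it.
- pusher_d: Grey sprung plate of a lane, 31 mm high; the four are in any order. Origin at its foot, on the face to the robot: at rack x = 80 mm at rest, 110 with a carton home, 122 at its hard stop. Spring 1.6 N at rest, 5.5 N home, 7 N at the stop. A carton slid in tips nose down; pushed past home, its tail may hang on friction and must be stroked or pressed 10 mm down before letting go, or the spring ejects it.
- spare_1: Spare medicine carton standing loose on the counter beside the magazine: 110 mm long (its x axis), 50 mm wide (y), 60 mm high, about 0.28 kg, white card with a blue band; origin at the centre of its underside, z up. Fits a lane either way round.
- loaded_1: Carton of the same kind already home in one of the lanes: 110 mm long (its x axis), 50 mm wide (y), 60 mm high, about 0.28 kg, white card with a blue band; origin at the centre of its underside, z up. To be left alone.
- spare_2: Spare medicine carton standing loose on the counter beside the magazine: 110 mm long (its x axis), 50 mm wide (y), 60 mm high, about 0.28 kg, white card with a blue band; origin at the centre of its underside, z up. Fits a lane either way round.
- loaded_2: Carton of the same kind already home in one of the lanes: 110 mm long (its x axis), 50 mm wide (y), 60 mm high, about 0.28 kg, white card with a blue band; origin at the centre of its underside, z up. To be left alone.
- big_carton: Larger carton of another kind, 100 x 80 x 75 mm, too wide for a lane; origin at the centre of its underside, x along its 100 mm. May stand where a spare could. A bystander.
- pill_jar: White jar, 60 mm diameter, 85 mm high, origin at the centre of its underside. A bystander.
- syrup: Amber bottle, 60 mm diameter, 140 mm high, origin at the centre of its underside. A bystander.
- pen_cup: Black open cup, 76 mm diameter, 100 mm high, origin at the centre of its underside. A bystander.
- stapler: Stapler 130 x 34 x 49 mm, origin at the centre of its underside. A bystander.
- pill_tray: Shallow blue tray 130 x 200 x 16 mm, origin at the centre of its underside. A bystander.
Things that resemble listed ones, but are neither listed nor needed, are in the scene too. Leave any pink or red look-alike of the spare_2 alone.

How it is judged:
On the way:
1. one spare carton is home in an empty lane (((x of spare_1 in the frame of rack between 0.051 and 0.059 m and z of spare_1 in the frame of rack between 0.0095 and 0.0145 m and (y of spare_1 in the frame of rack between -0.101 and -0.091 m or y of spare_1 in the frame of rack between -0.037 and -0.027 m or y of spare_1 in the frame of rack between 0.027 and 0.037 m or y of spare_1 in the frame of rack between 0.091 and 0.101 m) and angle between spare_1's own z axis and vertical below 0.05 rad and angle between the x axis of spare_1 and the x axis of rack, either way round below 0.08 rad and linear speed of spare_1 below 0.02 m/s) or (x of spare_2 in the frame of rack between 0.051 and 0.059 m and z of spare_2 in the frame of rack between 0.0095 and 0.0145 m and (y of spare_2 in the frame of rack between -0.101 and -0.091 m or y of spare_2 in the frame of rack between -0.037 and -0.027 m or y of spare_2 in the frame of rack between 0.027 and 0.037 m or y of spare_2 in the frame of rack between 0.091 and 0.101 m) and angle between spare_2's own z axis and vertical below 0.05 rad and angle between the x axis of spare_2 and the x axis of rack, either way round below 0.08 rad and linear speed of spare_2 below 0.02 m/s))), for 0.2 s.
At the end, for the whole second after the job is handed in: Each of the two lanes that were empty holds one spare carton, lying flat on the lane floor (within 2.5 mm and 0.05 rad), in line with the lane (5 mm, 0.08 rad), top up, its tail behind the step (within 4 mm), at rest; the loaded cartons are within 8 mm of where they were (x of spare_1 in the frame of rack between 0.051 and 0.059 m and z of spare_1 in the frame of rack between 0.0095 and 0.0145 m and (y of spare_1 in the frame of rack between -0.101 and -0.091 m or y of spare_1 in the frame of rack between -0.037 and -0.027 m or y of spare_1 in the frame of rack between 0.027 and 0.037 m or y of spare_1 in the frame of rack between 0.091 and 0.101 m) and angle between each of spare_1, spare_2's own z axis and vertical below 0.05 rad and angle between the x axis of each of spare_1, spare_2 and the x axis of rack, either way round below 0.08 rad and linear speed of each of spare_1, spare_2 below 0.02 m/s and x of spare_2 in the frame of rack between 0.051 and 0.059 m and z of spare_2 in the frame of rack between 0.0095 and 0.0145 m and (y of spare_2 in the frame of rack between -0.101 and -0.091 m or y of spare_2 in the frame of rack between -0.037 and -0.027 m or y of spare_2 in the frame of rack between 0.027 and 0.037 m or y of spare_2 in the frame of rack between 0.091 and 0.101 m) and distance of each of loaded_1, loaded_2 from where it was at the start of the episode below 0.008 m); the robot touches nothing.
It fails at once if a carton that was already loaded is shifted by more than 8 mm (distance of any of loaded_1, loaded_2 from where it was at the start of the episode above 0.008 m).
It fails at once if another thing on the counter is shifted by more than 25 mm (distance of any of big_carton, pill_jar, syrup, pen_cup, stapler, pill_tray from where it was at the start of the episode above 0.025 m).
It fails at once if a spare is rammed against a pusher plate (over 45 N) (contact force between any of spare_1, spare_2 and pusher_a above 45 N or contact force between any of spare_1, spare_2 and pusher_b above 45 N or contact force between any of spare_1, spare_2 and pusher_c above 45 N or contact force between any of spare_1, spare_2 and pusher_d above 45 N).
It also fails if it takes over 72 s, if anything falls off the work surface, if the arm or the gripper's body presses on something with over 40 N, if the wrist force passes 120 N, or if a joint passes its speed limit or range.

## Working session

There is one attempt and no reset: what is moved stays moved. The work goes in short steps, Python scripts to look and compute and a tool call to move; the robot and the scene stay as the last step left them, time stands still between calls to the robot, and variables do not carry over. Pictures are saved under pics/ and viewed, and the job is handed in when it is done.

Besides the shell and the picture viewer there is one more tool, called after "Request:" as name(argument=value, ...) on one line, values as JSON. jog_arm: Moves the arm, as the interface text tells. Its arguments: {"type":"object","properties":{"rows":{"type":"string"},"squeeze":{"type":"number"}},"required":["rows"]}

```bash
ls; mkdir -p pics; python3 - <<'E'
from workcell import r
import cv2, numpy as np
for n in ("top","side"):
    p,d=r.capture(n); cv2.imwrite(f"pics/{n}0.png",p[:,:,::-1]); np.save(f"{n}0.npy",d)
    print(n,r.camera_params(n))
print(r.tip_reach, r.observe())
E
```

```text
pics
top {'fx': 393.11727532031415, 'fy': 393.11727532031415, 'cx': 274.5861551228807, 'cy': 207.41474296181394, 'eye': array([ 0.43329753, -0.00579893,  1.12377591]), 'rotation': array([-0.70362211, -0.02621994,  0.03155764,  0.70938886])}
side {'fx': 540.8637791380232, 'fy': 540.8637791380232, 'cx': 281.24409187017244, 'cy': 211.4879617847875, 'eye': array([-0.14755725, -1.27069854,  1.12568974]), 'rotation': array([ 0.87017043,  0.43187575, -0.10628185, -0.21211064])}
0.014 {'time': 0.1, 'joints': array([ 1.16599196e+00,  2.38734554e-01, -1.41605109e-02,  1.31920113e+00,
       -3.71501731e-05,  1.57082913e+00]), 'qvel': array([-2.15818287e-05, -1.04712449e-03,  1.95356140e-03, -9.32541689e-05,
        6.68587194e-04,  1.31934008e-03]), 'joint_efforts': array([ 1.18528744e-03, -5.39722037e+01,  3.46999919e+01,  1.34200373e-02,
        5.98120891e-05, -6.96440111e-06]), 'tcp_pos': array([0.20663718, 0.48224223, 0.24473835]), 'tool_rot': array([-1.12445620e-04,  2.01039065e-01,  9.79583009e-01, -6.40403930e-04]), 'wrist_force': array([ 0.12103512, -0.57317018, -0.53216933]), 'moment': array([ 0.00557625,  0.04442899, -0.04969208]), 'finger_gap': 0.08512046020531472}
```

View pics/top0.png

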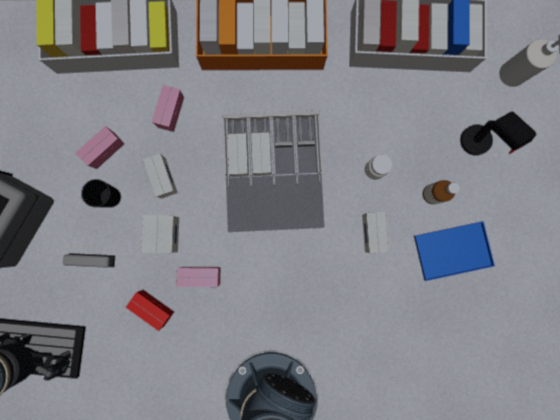

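View pics/side0.png

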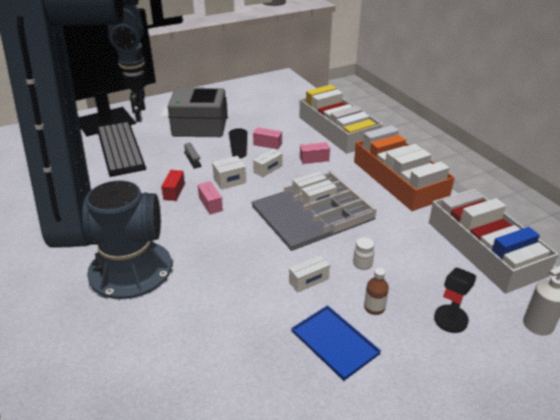

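The top view shows the magazine at about (274,172). The left lanes (238 and 261,155) are loaded and the right lanes (284 and 307) look empty. Possible spares:
- White narrow carton at (158,175).
- White wide carton at (160,233), probably big_carton.
- White carton at (376,232).
- Pink and red look-alikes at (168,107), (100,147), (198,277) and (150,310).

Next I'll measure them.

```bash
cat > h.py <<'E'
import numpy as np, cv2
from scipy.spatial.transform import Rotation as R
from workcell import r
def cloud(n,d):
    c=r.camera_params(n); q=c['rotation']; M=R.from_quat([q[1],q[2],q[3],q[0]]).as_matrix()
    v,u=np.mgrid[:d.shape[0],:d.shape[1]]
    P=np.stack([(u-c['cx'])/c['fx']*d,-(v-c['cy'])/c['fy']*d,-d],-1)
    return P@M.T+c['eye']
def rect(P,m,scale=1):
    pts=P[m][:,:2].astype(np.float32)*1000
    (c,s,a)=cv2.minAreaRect(pts)
    if s[0]<s[1]: s=(s[1],s[0]); a-=90
    return np.round(c,1),np.round(s,1),round((a+90)%180-90,2)
E
python3 - <<'E'
from h import *
d=np.load('top0.npy'); P=cloud('top',d)
img=cv2.imread('pics/top0.png')
def box(name,u0,u1,v0,v1,zl,zh):
    m=np.zeros(d.shape,bool); m[v0:v1,u0:u1]=True; m&=(P[...,2]>zl)&(P[...,2]<zh)&(d>0)
    n,l,st,ce=cv2.connectedComponentsWithStats(m.astype(np.uint8)); k=1+np.argmax(st[1:,4]); m=l==k
    print(name,rect(P,m),m.sum(),'z',np.percentile(P[m][:,2],[5,50,95]).round(4))
box('A',138,180,148,200,.045,.09)
box('B',135,185,208,258,.05,.1)
box('C',358,392,205,258,.045,.09)
box('deck',215,335,186,240,.012,.03)
box('L1',226,249,125,180,.06,.09)
box('L2',250,272,125,180,.06,.09)
print('counter',np.median(P[300:330,220:350,2]))
for u in (284,307):
  print([(v,P[v,u].round(3).tolist()) for v in range(108,196,4)])
crops=[img[140:205,130:195],img[205:270,130:195],img[200:265,345:410],img[110:240,215:345]]
cv2.imwrite('pics/crop1.png',np.hstack([cv2.resize(c,(190,190) if i<3 else (230,190),interpolation=2) for i,c in enumerate(crops)]))
E
```

```text
A (array([613.7, 305.6]), array([110.7,  51.2]), 19.7) 771 z [0.0538 0.0583 0.0616]
B (array([452.3, 300. ]), array([99., 82.]), -0.89) 1211 z [0.0668 0.0735 0.0767]
C (array([ 451.3, -290.9]), array([109.6,  51.6]), 2.66) 783 z [0.0535 0.0583 0.0617]
deck (array([522.7, -14.9]), array([274. , 127.7]), -89.52) 4239 z [0.017  0.0205 0.0239]
L1 (array([667.5,  86.7]), array([110.3,  50.4]), 2.11) 742 z [0.0666 0.0703 0.0734]
L2 (array([670. ,  22.6]), array([110.9,  49.7]), 2.04) 740 z [0.0671 0.0702 0.0735]
counter -0.0011393046212263558
[(108, [0.818, -0.045, -0.003]), (112, [0.79, -0.043, 0.045]), (116, [0.782, -0.043, 0.035]), (120, [0.778, -0.044, 0.01]), (124, [0.766, -0.044, 0.011]), (128, [0.755, -0.044, 0.009]), (132, [0.743, -0.044, 0.008]), (136, [0.73, -0.043, 0.013]), (140, [0.719, -0.043, 0.01]), (144, [0.7, -0.042, 0.04]), (148, [0.696, -0.043, 0.011]), (152, [0.684, -0.043, 0.012]), (156, [0.672, -0.043, 0.011]), (160, [0.66, -0.043, 0.014]), (164, [0.649, -0.043, 0.011]), (168, [0.638, -0.043, 0.007]), (172, [0.626, -0.042, 0.011]), (176, [0.613, -0.042, 0.016]), (180, [0.602, -0.042, 0.018]), (184, [0.59, -0.042, 0.02]), (188, [0.578, -0.042, 0.021]), (192, [0.567, -0.041, 0.02])]
[(108, [0.818, -0.113, -0.004]), (112, [0.79, -0.108, 0.047]), (116, [0.783, -0.109, 0.03]), (120, [0.778, -0.111, 0.01]), (124, [0.766, -0.11, 0.011]), (128, [0.755, -0.11, 0.008]), (132, [0.742, -0.11, 0.012]), (136, [0.73, -0.11, 0.011]), (140, [0.719, -0.11, 0.011]), (144, [0.7, -0.107, 0.04]), (148, [0.695, -0.109, 0.012]), (152, [0.684, -0.109, 0.011]), (156, [0.672, -0.109, 0.011]), (160, [0.66, -0.109, 0.013]), (164, [0.649, -0.109, 0.011]), (168, [0.638, -0.109, 0.006]), (172, [0.626, -0.108, 0.01]), (176, [0.612, -0.107, 0.021]), (180, [0.601, -0.107, 0.02]), (184, [0.589, -0.107, 0.02]), (188, [0.578, -0.107, 0.019]), (192, [0.567, -0.107, 0.019])]
```

View pics/crop1.png

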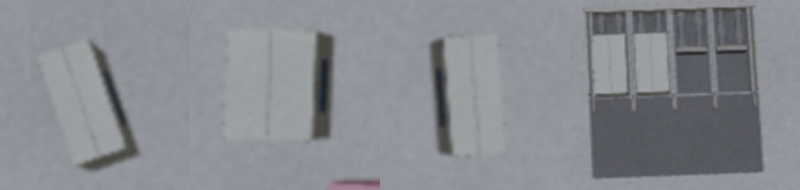

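A at (158,175) and C at (376,232) both measure 110×51×60, so they are the spares. B measures 99×82×75, which makes it big_carton. The crop agrees. The rack's yaw is about 2.1° and its origin is near (0.616, -0.011), with the lanes at y=-32 and -96 empty. A goes to lane -96 held in the grip, and C goes to lane -32 by pushing. First move is above A.

Request:
jog_arm(rows="0.0407 -0.0177 0 0 0 4.29 0; 0.0407 -0.0177 0 0 0 4.29 0; 0.0407 -0.0177 0 0 0 4.29 0; 0.0407 -0.0177 0 0 0 4.29 0; 0.0407 -0.0177 0 0 0 4.29 0", squeeze=30)

```text
time: 0.6
tcp_pos: [0.4116, 0.393, 0.245]
tool_rot: [-0.0, 0.014, 1.0, -0.0]
wrist_force: [0.5, 1.3, -0.4]
finger_gap: 0.0854
```

Request:
jog_arm(rows="0.0407 -0.0177 0 0 0 4.29 0; 0.0407 -0.0177 0 0 0 4.29 0; 0.0407 -0.0177 0 0 0 4.29 0; 0.0407 -0.0177 0 0 0 4.29 0; 0.0407 -0.0177 0 0 0 4.29 0")

```text
time: 1.1
tcp_pos: [0.6152, 0.3044, 0.2448]
tool_rot: [-0.0, -0.173, 0.985, -0.0]
wrist_force: [0.0, 0.9, -0.3]
finger_gap: 0.0854
```

Request:
jog_arm(rows="0 0 -0.04 0 0 0 0; 0 0 -0.04 0 0 0 0; 0 0 -0.03 0 0 0 0; 0 0 0 0 0 0 0; 0 0 0 0 0 0 0")

```text
time: 1.6
tcp_pos: [0.6136, 0.3055, 0.1354]
tool_rot: [-0.001, -0.171, 0.985, -0.0]
wrist_force: [-0.2, 0.7, 1.1]
finger_gap: 0.0855
```

Request:
jog_arm(rows="0 0 -0.03 0 0 0 0; 0 0 -0.025 0 0 0 0; 0 0 -0.02 0 0 0 0; 0 0 -0.01 0 0 0 0; 0 0 0 0 0 0 0")

```text
time: 2.1
tcp_pos: [0.6139, 0.3058, 0.0507]
tool_rot: [0.0, -0.171, 0.985, -0.0]
wrist_force: [-0.3, -0.6, 0.4]
finger_gap: 0.0855
```

```bash
python3 - <<'E'
from workcell import r
import cv2, numpy as np
o=[]
for n,(u,v) in (("top",(158,175)),("side",(268,160))):
    p,d=r.capture(n); o.append(cv2.resize(p[max(v-60,0):v+60,u-60:u+60,::-1],(390,390),interpolation=2))
cv2.imwrite("pics/g1.png",np.hstack(o))
E
```

```text
(no output)
```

View pics/g1.png

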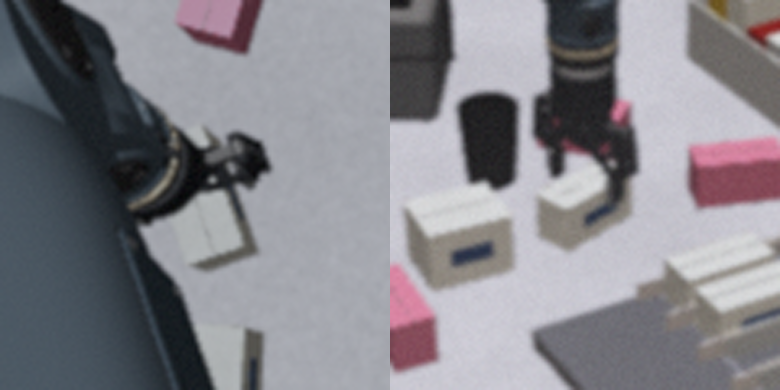

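The fingers straddle spare A at crop (600,180). Closing now.

Request:
jog_arm(rows="0 0 0 0 0 0 1; 0 0 0 0 0 0 1; 0 0 0 0 0 0 1; 0 0 0 0 0 0 1; 0 0 0 0 0 0 1", squeeze=35)

```text
time: 2.7
tcp_pos: [0.6143, 0.3058, 0.0514]
tool_rot: [0.001, -0.171, 0.985, 0.0]
wrist_force: [-0.5, -0.2, 6.0]
finger_gap: 0.0497
```

Request:
jog_arm(rows="0 0 0 0 0 0 1; 0 0 0.02 0 0 0 1; 0 0 0.04 0 0 0 1; 0 0 0.04 0 0 0 1; 0 0 0.03 0 0 0 1")

```text
time: 3.2
tcp_pos: [0.6139, 0.3056, 0.1827]
tool_rot: [0.001, -0.171, 0.985, 0.0]
wrist_force: [0.2, 0.2, -3.2]
finger_gap: 0.0491
```

Request:
jog_arm(rows="-0.0089 -0.0416 0 0 0 -1.76 1; -0.0089 -0.0416 0 0 0 -1.76 1; -0.0089 -0.0416 0 0 0 -1.76 1; -0.0089 -0.0416 0 0 0 -1.76 1; -0.0089 -0.0416 0 0 0 -1.76 1")

```text
time: 3.7
tcp_pos: [0.5684, 0.096, 0.1802]
tool_rot: [-0.0, -0.095, 0.996, -0.0]
wrist_force: [0.7, -0.5, -3.4]
finger_gap: 0.049
```

Request:
jog_arm(rows="-0.0089 -0.0416 0 0 0 -1.76 1; -0.0089 -0.0416 0 0 0 -1.76 1; -0.0089 -0.0416 0 0 0 -1.76 1; -0.0089 -0.0416 0 0 0 -1.76 1; -0.0089 -0.0416 0 0 0 -1.76 1")

```text
time: 4.2
tcp_pos: [0.5239, -0.112, 0.1803]
tool_rot: [-0.0, -0.018, 1.0, -0.0]
wrist_force: [1.7, -0.4, -3.0]
finger_gap: 0.0493
```

Request:
jog_arm(rows="0 0 -0.03 0 0 0 1; 0 0 -0.03 0 0 0 1; 0 0 -0.02 0 0 0 1; 0 0 0 0 0 0 1; 0 0 0 0 0 0 1")

```text
time: 4.7
tcp_pos: [0.5247, -0.1104, 0.1006]
tool_rot: [-0.0, -0.018, 1.0, -0.0]
wrist_force: [-0.8, 0.4, -1.9]
finger_gap: 0.0492
```

```bash
cat > look.py <<'E'
import sys
from h import *
tag=sys.argv[1]
o=[]
for n,(u,v) in (("top",(275,170)),("side",(320,210))):
    p,d=r.capture(n); np.save(f'{n}_{tag}.npy',d); o.append(cv2.resize(p[v-75:v+75,u-75:u+75,::-1],(400,400),interpolation=2))
cv2.imwrite(f"pics/{tag}.png",np.hstack(o)); s=r.observe()
print({k:np.round(s[k],4) for k in ('time','tcp_pos','tool_rot','wrist_force','finger_gap')})
E
python3 look.py p1
```

```text
{'time': np.float64(4.8), 'tcp_pos': array([ 0.5256, -0.1105,  0.1016]), 'tool_rot': array([ 9.000e-04, -1.850e-02,  9.998e-01, -3.000e-04]), 'wrist_force': array([-0.2886, -0.7166, -3.3166]), 'finger_gap': np.float64(0.0495)}
```

View pics/p1.png

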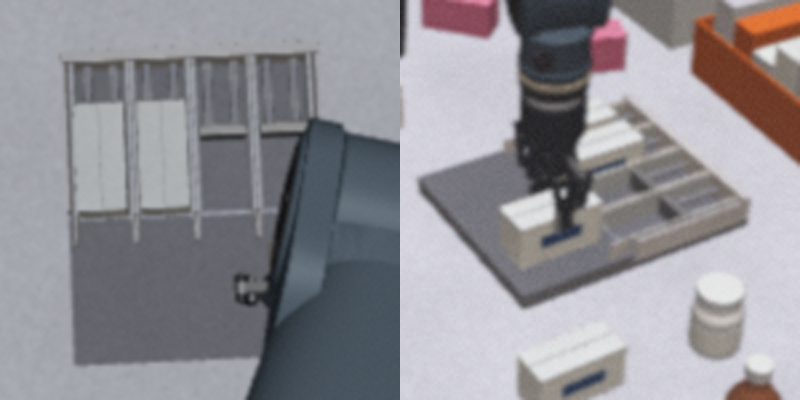

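```bash
cat > m.py <<'E'
from h import *
import sys
tag=sys.argv[1]
P=cloud('side',np.load(f'side_{tag}.npy'))
def top(name,x0,x1,y0,y1,z0,z1):
    m=(P[...,0]>x0)&(P[...,0]<x1)&(P[...,1]>y0)&(P[...,1]<y1)&(P[...,2]>z0)&(P[...,2]<z1)
    n,l,st,ce=cv2.connectedComponentsWithStats(m.astype(np.uint8)); k=1+np.argmax(st[1:,4]); m=l==k
    q=P[m]; print(name,m.sum(),'x',np.percentile(q[:,0],[1,50,99]).round(4),'y',np.percentile(q[:,1],[1,50,99]).round(4),'z',np.percentile(q[:,2],[1,50,99]).round(4),rect(P,m))
top('Ctop',.38,.53,-.34,-.24,.052,.08)
top('L2top',.6,.74,-.02,.06,.064,.09)
top('L1top',.6,.74,.05,.12,.064,.09)
for a in sys.argv[2:]: 
    v=[float(t) for t in a.split(',')]; top(a,*v)
E
python3 m.py p1 .45,.6,-.15,-.07,.1,.12 .45,.6,-.15,-.13,.05,.1
```

```text
Ctop 541 x [0.3976 0.4507 0.5079] y [-0.3209 -0.2964 -0.2664] z [0.0525 0.0611 0.0665] (array([ 453.6, -292.9]), array([113.9,  57.4]), 2.78)
L2top 262 x [0.6307 0.684  0.7282] y [-0.0079  0.0128  0.0586] z [0.0649 0.0735 0.0782] (array([678.9,  25.4]), array([101. ,  67.2]), 1.4)
L1top 94 x [0.6785 0.7063 0.7249] y [0.0555 0.0739 0.1131] z [0.0651 0.0736 0.0791] (array([701.8,  86.5]), array([65.8, 45.9]), 88.0)
.45,.6,-.15,-.07,.1,.12 283 x [0.4701 0.5016 0.5366] y [-0.1493 -0.1156 -0.0829] z [0.1008 0.111  0.119 ] (array([ 504.3, -112.7]), array([71.6, 70.7]), -6.45)
.45,.6,-.15,-.13,.05,.1 349 x [0.4712 0.5211 0.5805] y [-0.1452 -0.1371 -0.1312] z [0.0519 0.0766 0.0996] (array([ 525.9, -138.6]), array([112. ,  16.7]), -0.12)
```

```bash
python3 - <<'E'
from h import *
d=np.load('side_p1.npy'); P=cloud('side',d); PT=cloud('top',np.load('top0.npy'))
def face(name,x0,x1,y0,y1,z0,z1):
    m=(P[...,0]>x0)&(P[...,0]<x1)&(P[...,1]>y0)&(P[...,1]<y1)&(P[...,2]>z0)&(P[...,2]<z1)
    q=P[m]; 
    for _ in range(4):
        A=np.c_[np.ones(len(q)),q[:,0]-(x0+x1)/2]; c,*_=np.linalg.lstsq(A,q[:,1],rcond=None); e=np.abs(q[:,1]-A@c); q=q[e<max(.004,0)]
    print(name,len(q),'y at mid',c[0].round(4),'yaw',np.degrees(np.arctan(c[1])).round(2),'res',e.std().round(4))
face('held',.478,.572,-.15,-.125,.056,.098)
face('C',.405,.5,-.335,-.305,.012,.05)
face('L2',.63,.72,-.02,.01,.05,.066)
face('rackside',.62,.76,-.16,-.13,.002,.04)
# top: pusher positions, lane 3/4 wall positions from top view rows
for v in (150,160,168):
    print(v,[(u,round(PT[v,u,1],3),round(PT[v,u,2],3)) for u in range(270,322,1) if PT[v,u,2]>.025])
E
```

```text
held 206 y at mid -0.1372 yaw 2.41 res 0.001
C 247 y at mid -0.3171 yaw 3.0 res 0.001
L2 67 y at mid -0.0033 yaw 1.95 res 0.001
rackside 255 y at mid -0.1453 yaw 1.32 res 0.0011
150 [(271, np.float64(-0.006), np.float64(0.042)), (273, np.float64(-0.011), np.float64(0.044)), (294, np.float64(-0.07), np.float64(0.044)), (295, np.float64(-0.073), np.float64(0.032)), (296, np.float64(-0.075), np.float64(0.045)), (316, np.float64(-0.132), np.float64(0.034)), (317, np.float64(-0.134), np.float64(0.042)), (319, np.float64(-0.141), np.float64(0.03)), (320, np.float64(-0.143), np.float64(0.042))]
160 [(270, np.float64(-0.003), np.float64(0.068)), (271, np.float64(-0.005), np.float64(0.041)), (272, np.float64(-0.008), np.float64(0.041)), (273, np.float64(-0.011), np.float64(0.042)), (274, np.float64(-0.014), np.float64(0.043)), (294, np.float64(-0.07), np.float64(0.041)), (295, np.float64(-0.072), np.float64(0.043)), (296, np.float64(-0.075), np.float64(0.04)), (297, np.float64(-0.078), np.float64(0.045)), (317, np.float64(-0.134), np.float64(0.04)), (318, np.float64(-0.137), np.float64(0.042)), (319, np.float64(-0.141), np.float64(0.025)), (320, np.float64(-0.142), np.float64(0.041)), (321, np.float64(-0.146), np.float64(0.038))]
168 [(270, np.float64(-0.003), np.float64(0.068)), (272, np.float64(-0.008), np.float64(0.038)), (274, np.float64(-0.014), np.float64(0.04)), (294, np.float64(-0.07), np.float64(0.026)), (295, np.float64(-0.072), np.float64(0.042)), (296, np.float64(-0.075), np.float64(0.035)), (297, np.float64(-0.078), np.float64(0.042)), (317, np.float64(-0.134), np.float64(0.038)), (318, np.float64(-0.136), np.float64(0.042)), (320, np.float64(-0.143), np.float64(0.035)), (321, np.float64(-0.145), np.float64(0.037))]
```

In the side camera the held carton's face is within 0.5 mm of the line for lane -96. I'll lower it to just above the deck.

Request:
jog_arm(rows="0 0.0003 -0.01 0 0 0 1; 0 0 -0.01 0 0 0 1; 0 0 -0.006 0 0 0 1; 0 0 0 0 0 0 1; 0 0 0 0 0 0 1")

```text
time: 5.3
tcp_pos: [0.5246, -0.1101, 0.0739]
tool_rot: [-0.0, -0.018, 1.0, 0.0]
wrist_force: [-0.4, 0.2, -3.6]
finger_gap: 0.0489
```

Request:
jog_arm(rows="0.015 0.0006 0 0 0 0 1; 0.015 0.0006 0 0 0 0 1; 0.015 0.0005 0 0 0 0 1; 0.015 0.0005 0 0 0 0 1; 0 0 0 0 0 0 1")

```text
time: 5.8
tcp_pos: [0.5866, -0.108, 0.0741]
tool_rot: [0.001, -0.019, 1.0, -0.0]
wrist_force: [0.3, -0.1, -3.2]
finger_gap: 0.049
```

Request:
jog_arm(rows="0.015 0.0006 0 0 0 0 1; 0.015 0.0005 0 0 0 0 1; 0.015 0.0006 0 0 0 0 1; 0.01 0.0003 0 0 0 0 1; 0 0 0 0 0 0 1")

```text
time: 6.3
tcp_pos: [0.6403, -0.106, 0.074]
tool_rot: [0.0, -0.018, 1.0, -0.0]
wrist_force: [0.6, -0.5, -2.7]
finger_gap: 0.0492
```

Request:
jog_arm(rows="0.01 0.0004 0 0 0 0 1; 0.01 0.0003 0 0 0 0 1; 0.008 0.0003 0 0 0 0 1; 0 0 0 0 0 0 1; 0 0 0 0 0 0 1")

```text
time: 6.8
tcp_pos: [0.6674, -0.1049, 0.074]
tool_rot: [-0.001, -0.018, 1.0, 0.0]
wrist_force: [-4.0, 0.5, -2.6]
finger_gap: 0.0494
```

Request:
jog_arm(rows="0.005 0.0002 0 0 0 0 1; 0.005 0.0002 0 0 0 0 1; 0 0 0 0 0 0 1; 0 0 -0.003 0 0 0 1; 0 0 0 0 0 0 1")

```text
time: 7.3
tcp_pos: [0.6769, -0.1047, 0.0711]
tool_rot: [-0.001, -0.018, 1.0, -0.0]
wrist_force: [-5.1, -0.4, -2.5]
finger_gap: 0.0492
```

Request:
jog_arm(rows="0 0 -0.003 0 0 0 1; 0 0 -0.003 0 0 0 1; 0 0 -0.001 0 0 0 1; 0 0 0 0 0 0 1; 0 0 0 0 0 0 1")

```text
time: 7.8
tcp_pos: [0.6768, -0.1047, 0.0642]
tool_rot: [-0.001, -0.018, 1.0, -0.0]
wrist_force: [-5.0, 0.1, -2.5]
finger_gap: 0.0493
```

Request:
jog_arm(rows="0 0 -0.001 0 0 0 1; 0 0 -0.001 0 0 0 1; 0 0 0 0 0 0 1; 0 0 0 0 0 0 1; 0 0 0 0 0 0 1")

```text
time: 8.3
tcp_pos: [0.6769, -0.1048, 0.0631]
tool_rot: [-0.0, -0.018, 1.0, -0.0]
wrist_force: [-8.1, -0.0, 4.2]
finger_gap: 0.0491
```

```bash
python3 look.py p2; python3 m.py p2 .6,.74,-.14,-.07,.064,.09
```

```text
{'time': np.float64(8.4), 'tcp_pos': array([ 0.6769, -0.1048,  0.0631]), 'tool_rot': array([-2.000e-04, -1.820e-02,  9.998e-01, -2.000e-04]), 'wrist_force': array([-7.3377,  0.5034,  4.2939]), 'finger_gap': np.float64(0.0493)}
Ctop 546 x [0.3978 0.4512 0.507 ] y [-0.321  -0.2968 -0.2669] z [0.0523 0.0612 0.0666] (array([ 453.9, -292.7]), array([113. ,  58.9]), 2.08)
L2top 301 x [0.6152 0.6569 0.7134] y [-0.008   0.0212  0.0591] z [0.0649 0.0728 0.0793] (array([664.6,  23.4]), array([105.1,  72.4]), 0.42)
L1top 320 x [0.6129 0.6659 0.7238] y [0.0538 0.0797 0.1119] z [0.0642 0.073  0.08  ] (array([669.5,  82.4]), array([116.7,  60.9]), 1.12)
.6,.74,-.14,-.07,.064,.09 265 x [0.6209 0.6554 0.6916] y [-0.1392 -0.1084 -0.0757] z [0.0646 0.0737 0.0889] (array([ 658.2, -106.1]), array([76.1, 68. ]), 0.31)
```

View pics/p2.png

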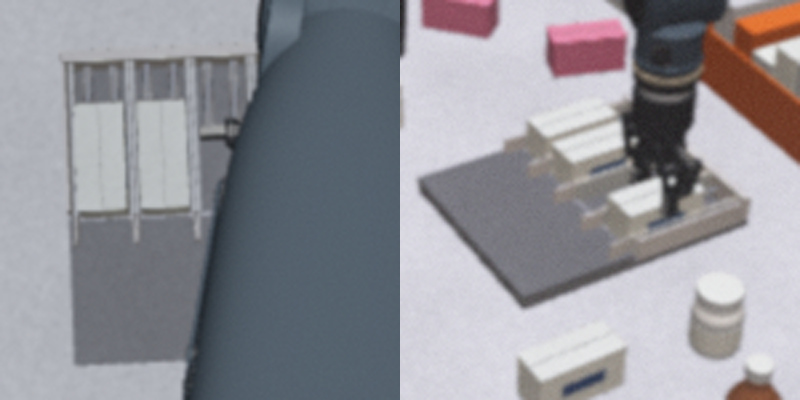

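Force contact at the lane-floor height shows the carton is down and the tail has cleared the step. Releasing.

Request:
jog_arm(rows="0 0 0 0 0 0 0.25; 0 0 0 0 0 0 0.25; 0 0 0 0 0 0 0.25; 0 0 0 0 0 0 0.25; 0 0 0 0 0 0 0.25")

```text
time: 8.9
tcp_pos: [0.678, -0.1046, 0.0623]
tool_rot: [0.0, -0.018, 1.0, -0.0]
wrist_force: [-1.2, 0.4, 0.4]
finger_gap: 0.064
```

Request:
jog_arm(rows="0 0 0.01 0 0 0 0.25; 0 0 0.03 0 0 0 0.25; 0 0 0.04 0 0 0 0.1; 0 0 0.04 0 0 0 0; 0 0 0.02 0 0 0 0")

```text
time: 9.4
tcp_pos: [0.6789, -0.1047, 0.2072]
tool_rot: [0.003, -0.018, 1.0, -0.001]
wrist_force: [-0.5, 0.1, 0.4]
finger_gap: 0.0854
```

Request:
jog_arm(rows="-0.0315 -0.0234 0 0 0 0.5 0; -0.0315 -0.0234 0 0 0 0 0; -0.0315 -0.0234 0 0 0 0 0; -0.0315 -0.0234 0 0 0 0 0; -0.0315 -0.0234 0 0 0 0 0")

```text
time: 9.9
tcp_pos: [0.5191, -0.2223, 0.2032]
tool_rot: [0.001, -0.023, 1.0, -0.0]
wrist_force: [-0.1, -0.5, -0.1]
finger_gap: 0.0852
```

Request:
jog_arm(rows="-0.0315 -0.0234 0 0 0 0 0; -0.0315 -0.0234 0 0 0 0 0; -0.0315 -0.0234 -0.02 0 0 0 0; 0 0 -0.03 0 0 0 0; 0 0 0 0 0 0 0")

```text
time: 10.4
tcp_pos: [0.4235, -0.2915, 0.1505]
tool_rot: [-0.002, -0.022, 1.0, 0.001]
wrist_force: [-0.2, 1.1, 0.3]
finger_gap: 0.0852
```

```bash
python3 look.py p3; python3 - <<'E'
from h import *
P=cloud('side',np.load('side_p3.npy'));
def top(name,x0,x1,y0,y1,z0,z1):
    m=(P[...,0]>x0)&(P[...,0]<x1)&(P[...,1]>y0)&(P[...,1]<y1)&(P[...,2]>z0)&(P[...,2]<z1)
    q=P[m];print(name,len(q),'x',np.percentile(q[:,0],[1,50,99]).round(4),'z',np.percentile(q[:,2],[1,50,99]).round(4))
    A=np.c_[np.ones(len(q)),q[:,0]-q[:,0].mean(),q[:,1]-q[:,1].mean()];c,*_=np.linalg.lstsq(A,q[:,2],rcond=None);print(c.round(4))
top('new',.63,.72,-.125,-.088,.064,.085)
top('L2',.63,.72,.005,.04,.064,.085)
E
```

```text
{'time': np.float64(10.5), 'tcp_pos': array([ 0.426 , -0.2917,  0.1531]), 'tool_rot': array([ 0.    , -0.0227,  0.9997,  0.    ]), 'wrist_force': array([ 0.586 , -0.0254,  0.2194]), 'finger_gap': np.float64(0.0855)}
new 183 x [0.6313 0.674  0.7191] z [0.0689 0.0741 0.0796]
[ 0.0741  0.0026 -0.0095]
L2 76 x [0.6671 0.6976 0.7186] z [0.0656 0.0734 0.0792]
[ 0.0734 -0.0026  0.0188]
```

View pics/p3.png

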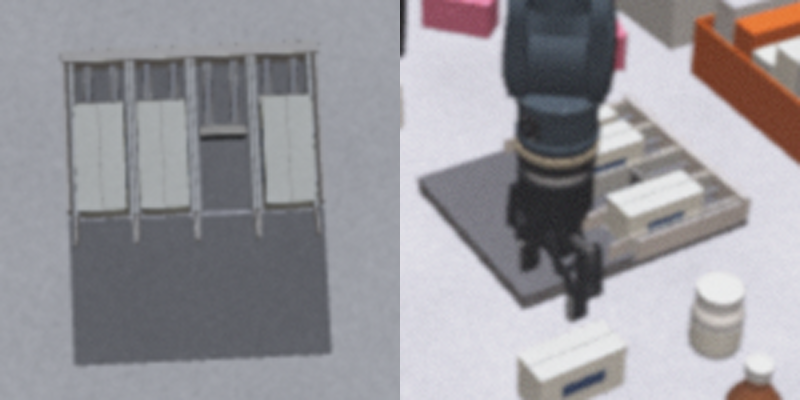

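Lane -96 (crop (288,150)) is loaded: the carton is flat, level with the others, and its tail is at the step. Now descending on C.

Request:
jog_arm(rows="0 0 -0.035 0 0 0 0; 0 0 -0.035 0 0 0 0; 0 0 -0.022 0 0 0 0; 0 0 -0.011 0 0 0 0; 0 0 0 0 0 0 0")

```text
time: 11.0
tcp_pos: [0.4264, -0.2914, 0.0492]
tool_rot: [-0.0, -0.023, 1.0, 0.0]
wrist_force: [0.8, -0.3, 0.3]
finger_gap: 0.0855
```

Request:
jog_arm(rows="0 0 0 0 0 0 1; 0 0 0 0 0 0 1; 0 0 0 0 0 0 1; 0 0 0 0 0 0 1; 0 0 0 0 0 0 1", squeeze=50)

```text
time: 11.5
tcp_pos: [0.4266, -0.2922, 0.0508]
tool_rot: [0.001, -0.023, 1.0, -0.001]
wrist_force: [0.1, 1.6, 5.7]
finger_gap: 0.0494
```

Request:
jog_arm(rows="0 0 0 0 0 0 1; 0 0 0.015 0 0 0 1; 0 0 0.03 0 0 0 1; 0 0 0.03 0 0 0 1; 0 0 0.01 0 0 0 1")

```text
time: 12.0
tcp_pos: [0.4269, -0.2926, 0.1374]
tool_rot: [0.002, -0.023, 1.0, -0.001]
wrist_force: [0.3, -0.7, -3.7]
finger_gap: 0.0492
```

Request:
jog_arm(rows="0.0092 0.0306 0 0 0 -0.5 1; 0.0092 0.0306 0 0 0 0 1; 0.0092 0.0306 0 0 0 0 1; 0.0092 0.0306 0 0 0 0 1; 0.0092 0.0306 0 0 0 0 1")

```text
time: 12.5
tcp_pos: [0.4716, -0.1375, 0.1337]
tool_rot: [-0.0, -0.018, 1.0, 0.0]
wrist_force: [0.1, 0.0, -3.1]
finger_gap: 0.0489
```

Request:
jog_arm(rows="0.0092 0.0306 0 0 0 0 1; 0.0092 0.0306 0 0 0 0 1; 0.0092 0.0306 0 0 0 0 1; 0 0 -0.03 0 0 0 1; 0 0 0 0 0 0 1")

```text
time: 13.0
tcp_pos: [0.4971, -0.0459, 0.1013]
tool_rot: [-0.003, -0.019, 1.0, 0.0]
wrist_force: [-0.4, 0.7, -3.7]
finger_gap: 0.0493
```

```bash
python3 look.py p4; python3 - <<'E'
from h import *
d=np.load('side_p4.npy'); P=cloud('side',d)
def face(name,x0,x1,y0,y1,z0,z1):
    m=(P[...,0]>x0)&(P[...,0]<x1)&(P[...,1]>y0)&(P[...,1]<y1)&(P[...,2]>z0)&(P[...,2]<z1)
    q=P[m]
    for _ in range(4):
        A=np.c_[np.ones(len(q)),q[:,0]-(x0+x1)/2]; c,*_=np.linalg.lstsq(A,q[:,1],rcond=None); e=np.abs(q[:,1]-A@c); q=q[e<.004]
    print(name,len(q),'y at mid',c[0].round(4),'yaw',np.degrees(np.arctan(c[1])).round(2),'x',np.percentile(q[:,0],[1,99]).round(4),'z',np.percentile(q[:,2],[1,99]).round(4))
face('held',.478,.572,-.09,-.06,.065,.11)
face('held wide',.44,.62,-.09,-.06,.045,.13)
face('new96',.625,.725,-.14,-.12,.05,.068)
E
```

```text
{'time': np.float64(13.1), 'tcp_pos': array([ 0.4984, -0.047 ,  0.1039]), 'tool_rot': array([-0.0012, -0.0184,  0.9998,  0.    ]), 'wrist_force': array([ 0.4567, -0.0802, -2.5337]), 'finger_gap': np.float64(0.0492)}
held 213 y at mid -0.0724 yaw 3.33 x [0.4787 0.5714] z [0.0659 0.1095]
held wide 365 y at mid -0.0717 yaw 2.33 x [0.4698 0.5778] z [0.0541 0.1166]
new96 89 y at mid -0.1316 yaw 1.32 x [0.6267 0.7216] z [0.0504 0.0673]
```

View pics/p4.png

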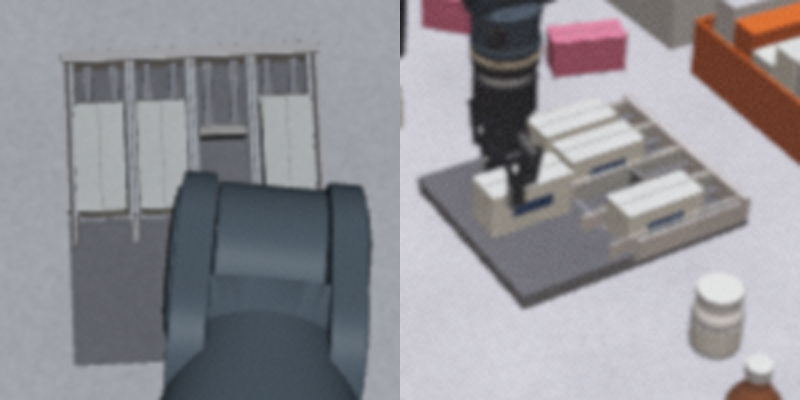

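Request:
jog_arm(rows="0 -0.0005 -0.01 0 0 0 1; 0 0 -0.01 0 0 0 1; 0 0 -0.008 0 0 0 1; 0 0 0 0 0 0 1; 0 0 0 0 0 0 1")

```text
time: 13.6
tcp_pos: [0.4992, -0.0476, 0.0761]
tool_rot: [-0.0, -0.018, 1.0, -0.0]
wrist_force: [-0.8, 0.3, -3.4]
finger_gap: 0.0492
```

Request:
jog_arm(rows="0.012 0.0004 0 0 0 0 1; 0.012 0.0004 0 0 0 0 1; 0.012 0.0005 0 0 0 0 1; 0.012 0.0004 0 0 0 0 1; 0 0 0 0 0 0 1")

```text
time: 14.1
tcp_pos: [0.5497, -0.0457, 0.0762]
tool_rot: [0.001, -0.019, 1.0, -0.0]
wrist_force: [-0.2, -0.5, -3.2]
finger_gap: 0.0493
```

Request:
jog_arm(rows="0.012 0.0004 0 0 0 0 1; 0.012 0.0004 0 0 0 0 1; 0.012 0.0005 0 0 0 0 1; 0.006 0.0002 0 0 0 0 1; 0 0 0 0 0 0 1")

```text
time: 14.6
tcp_pos: [0.59, -0.0442, 0.0761]
tool_rot: [0.0, -0.018, 1.0, -0.0]
wrist_force: [0.0, -0.0, -3.3]
finger_gap: 0.0487
```

Request:
jog_arm(rows="0 0 -0.002 0 0 0 1; 0 0 -0.0015 0 0 0 1; 0 0 0 0 0 0 1; 0 0 0 0 0 0 1; 0 0 0 0 0 0 1")

```text
time: 15.1
tcp_pos: [0.5889, -0.0443, 0.0729]
tool_rot: [-0.0, -0.018, 1.0, -0.0]
wrist_force: [-1.8, -0.0, 0.9]
finger_gap: 0.0491
```

Request:
jog_arm(rows="0 0 0 0 0 0 0.25; 0 0 0 0 0 0 0.25; 0 0 0 0 0 0 0.25; 0 0 0 0 0 0 0.25; 0 0 0 0 0 0 0.25")

```text
time: 15.6
tcp_pos: [0.5894, -0.0443, 0.0728]
tool_rot: [0.0, -0.018, 1.0, -0.0]
wrist_force: [0.9, -0.1, 0.1]
finger_gap: 0.0639
```

Request:
jog_arm(rows="0 0 0.02 0 0 0 0.25; 0 0 0.04 0 0 0 0.5; -0.02 0 0.01 0 0 0 1; -0.03 0 0 0 0 0 1; -0.02 -0.002 0 0 0 0 1")

```text
time: 16.1
tcp_pos: [0.518, -0.0461, 0.1432]
tool_rot: [0.0, -0.019, 1.0, -0.0]
wrist_force: [-0.1, -1.1, -0.1]
finger_gap: 0.0057
```

```bash
python3 look.py p5
```

```text
{'time': np.float64(16.2), 'tcp_pos': array([ 0.517 , -0.0463,  0.1431]), 'tool_rot': array([-6.000e-04, -1.820e-02,  9.998e-01, -0.000e+00]), 'wrist_force': array([-0.0947, -0.0733,  0.3575]), 'finger_gap': np.float64(-0.0001)}
```

View pics/p5.png

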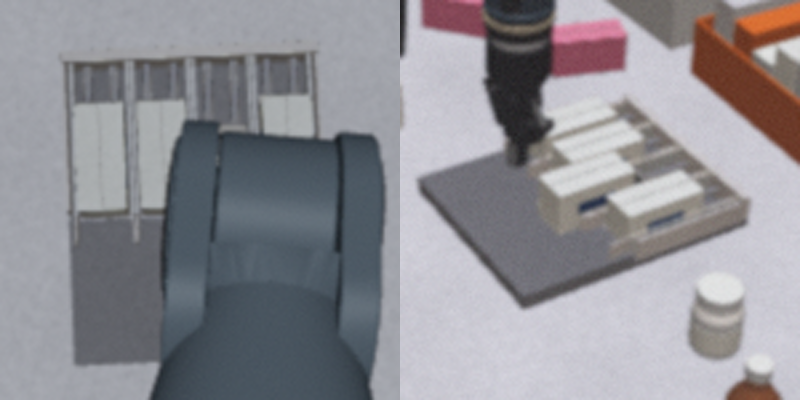

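The carton sits straddled in the mouth of lane -32, at crop (590,190), with its nose in. I'll lower the closed fingers behind its tail.

Request:
jog_arm(rows="0 0 -0.035 0 0 0 1; 0 0 -0.035 0 0 0 1; 0 0 -0.02 0 0 0 1; 0 0 0 0 0 0 1; 0 0 0 0 0 0 1")

```text
time: 16.7
tcp_pos: [0.52, -0.0463, 0.053]
tool_rot: [-0.0, -0.018, 1.0, -0.0]
wrist_force: [0.0, -0.1, 0.2]
finger_gap: -0.0001
```

Request:
jog_arm(rows="0.012 0.0004 0 0 0 0 1; 0.012 0.0004 0 0 0 0 1; 0.008 0.0003 0 0 0 0 1; 0.008 0.0003 0 0 0 0 1; 0.008 0.0003 0 0 0 0 1")

```text
time: 17.2
tcp_pos: [0.5678, -0.0445, 0.0529]
tool_rot: [-0.0, -0.018, 1.0, -0.0]
wrist_force: [-3.5, 0.1, 2.8]
finger_gap: -0.0
```

Request:
jog_arm(rows="0.008 0.0003 0 0 0 0 1; 0.008 0.0003 0 0 0 0 1; 0.008 0.0003 0 0 0 0 1; 0.005 0.0002 0 0 0 0 1; 0 0 0 0 0 0 1")

```text
time: 17.7
tcp_pos: [0.5964, -0.0434, 0.0522]
tool_rot: [-0.001, -0.018, 1.0, -0.0]
wrist_force: [-3.2, -0.3, -1.1]
finger_gap: 0.0004
```

```bash
python3 look.py p6
```

```text
{'time': np.float64(17.8), 'tcp_pos': array([ 0.5963, -0.0434,  0.0525]), 'tool_rot': array([-2.000e-04, -1.840e-02,  9.998e-01, -0.000e+00]), 'wrist_force': array([-2.4098,  0.2017, -1.4771]), 'finger_gap': np.float64(-0.0002)}
```

View pics/p6.png

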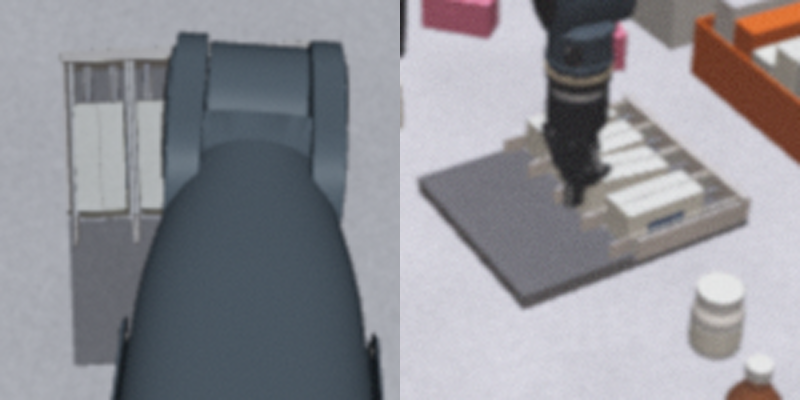

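Request:
jog_arm(rows="0.004 0.0002 0 0 0 0 1; 0.004 0.0001 0 0 0 0 1; 0.003 0.0001 0 0 0 0 1; 0 0 0 0 0 0 1; 0 0 0 0 0 0 1")

```text
time: 18.3
tcp_pos: [0.6063, -0.043, 0.0525]
tool_rot: [-0.001, -0.018, 1.0, -0.0]
wrist_force: [-6.2, -0.2, -1.9]
finger_gap: -0.0003
```

```bash
cat > pit.py <<'E'
from h import *
import sys
P=cloud('side',np.load(f'side_{sys.argv[1]}.npy'))
for name,y0,y1 in (('-32',-.06,-.022),('-96',-.125,-.088)):
    m=(P[...,0]>.6)&(P[...,0]<.74)&(P[...,1]>y0)&(P[...,1]<y1)&(P[...,2]>.06)&(P[...,2]<.09)
    q=P[m]
    for _ in range(5):
        A=np.c_[np.ones(len(q)),q[:,0]-.67,q[:,1]-(y0+y1)/2];c,*_=np.linalg.lstsq(A,q[:,2],rcond=None);e=q[:,2]-A@c;q=q[abs(e)<.006]
    print(name,len(q),'z',c[0].round(4),'pitch slope',c[1].round(4),'x',np.percentile(q[:,0],[1,99]).round(4))
E
python3 look.py p7; python3 pit.py p7
```

```text
{'time': np.float64(18.4), 'tcp_pos': array([ 0.6064, -0.0431,  0.0525]), 'tool_rot': array([-8.000e-04, -1.830e-02,  9.998e-01, -0.000e+00]), 'wrist_force': array([-5.4454, -0.1494, -1.7562]), 'finger_gap': np.float64(0.0002)}
-32 111 z 0.0798 pitch slope -0.1045 x [0.6605 0.7291]
-96 236 z 0.0736 pitch slope 0.0067 x [0.621  0.7304]
```

View pics/p7.png

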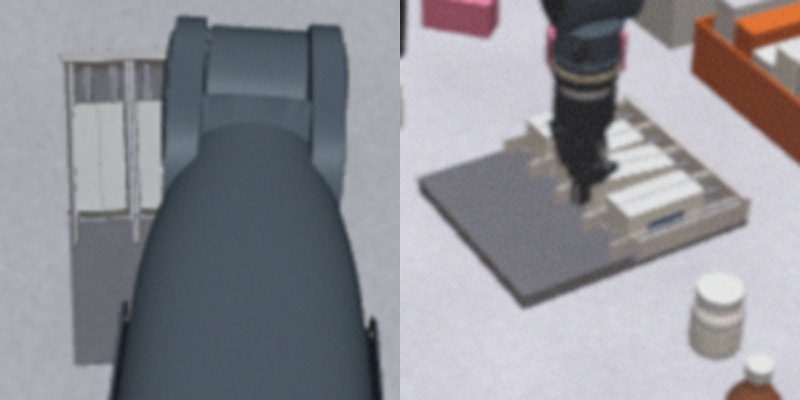

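Request:
jog_arm(rows="0.003 0.0001 0 0 0 0 1; 0.0015 0.0001 0 0 0 0 1; 0 0 0 0 0 0 1; 0 0 -0.003 0 0 0 1; 0 0 -0.003 0 0 0 1")

```text
time: 18.9
tcp_pos: [0.6099, -0.0429, 0.0464]
tool_rot: [-0.002, -0.018, 1.0, -0.0]
wrist_force: [-11.3, -1.0, 4.1]
finger_gap: -0.0
```

Request:
jog_arm(rows="0 0 -0.003 0 0 0 1; 0 0 -0.003 0 0 0 1; 0 0 -0.001 0 0 0 1; 0 0 0 0 0 0 1; 0 0 0 0 0 0 1")

```text
time: 19.4
tcp_pos: [0.61, -0.0429, 0.0397]
tool_rot: [-0.001, -0.018, 1.0, -0.0]
wrist_force: [-9.8, -0.5, 2.5]
finger_gap: -0.0
```

```bash
python3 look.py p8; python3 pit.py p8
```

```text
{'time': np.float64(19.5), 'tcp_pos': array([ 0.6101, -0.0429,  0.0397]), 'tool_rot': array([-0.0014, -0.0183,  0.9998, -0.    ]), 'wrist_force': array([-9.8248,  0.161 ,  2.4085]), 'finger_gap': np.float64(0.0001)}
-32 151 z 0.0749 pitch slope -0.0423 x [0.6046 0.7349]
-96 230 z 0.0735 pitch slope 0.0068 x [0.6213 0.7317]
```

View pics/p8.png

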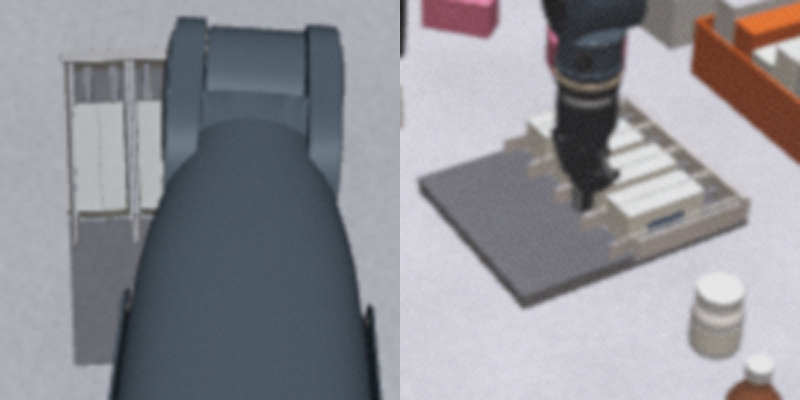

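The tail has dropped roughly 6 mm and its lower edge is below the deck edge, but it still hangs by about 4 mm. I'll back off gently so it seats on the step, then press the tail top.

Request:
jog_arm(rows="-0.002 0 0 0 0 0 1; -0.002 0 0 0 0 0 1; -0.002 0 0 0 0 0 1; 0 0 0 0 0 0 1; 0 0 0 0 0 0 1")

```text
time: 20.0
tcp_pos: [0.6056, -0.0429, 0.0399]
tool_rot: [-0.0, -0.018, 1.0, -0.0]
wrist_force: [-4.7, -0.8, 1.3]
finger_gap: -0.0001
```

```bash
python3 look.py p9; python3 pit.py p9
```

```text
{'time': np.float64(20.1), 'tcp_pos': array([ 0.6056, -0.0429,  0.0399]), 'tool_rot': array([-2.000e-04, -1.840e-02,  9.998e-01, -1.000e-04]), 'wrist_force': array([-6.0105,  0.3145,  1.639 ]), 'finger_gap': np.float64(-0.0001)}
-32 148 z 0.0749 pitch slope -0.0302 x [0.6046 0.7324]
-96 230 z 0.0737 pitch slope -0.0023 x [0.6201 0.7311]
```

Request:
jog_arm(rows="-0.001 0 0 0 0 0 1; -0.001 0 0 0 0 0 1; 0 0 0 0 0 0 1; 0 0 0 0 0 0 1; 0 0 0 0 0 0 1")

```text
time: 20.6
tcp_pos: [0.6042, -0.0429, 0.0399]
tool_rot: [0.0, -0.018, 1.0, -0.0]
wrist_force: [0.9, -0.1, -0.1]
finger_gap: 0.0001
```

```bash
python3 look.py p10; python3 pit.py p10
```

```text
{'time': np.float64(20.7), 'tcp_pos': array([ 0.604 , -0.0429,  0.0398]), 'tool_rot': array([ 1.000e-04, -1.840e-02,  9.998e-01, -1.000e-04]), 'wrist_force': array([-0.0548, -0.2139,  0.5109]), 'finger_gap': np.float64(0.0001)}
-32 145 z 0.0745 pitch slope -0.0323 x [0.6088 0.7289]
-96 230 z 0.0736 pitch slope 0.0012 x [0.6209 0.7304]
```

View pics/p10.png

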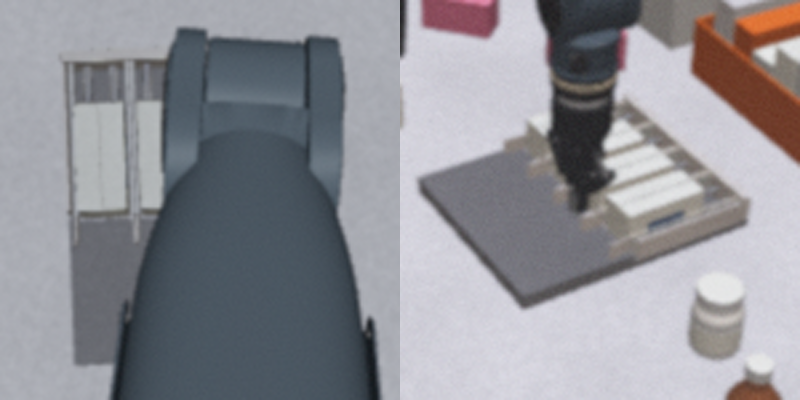

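The force is gone, so the step is holding the carton. I'll back off and raise so I can see it properly.

Request:
jog_arm(rows="-0.01 0 0 0 0 0 1; -0.02 0 0.01 0 0 0 1; -0.02 0 0.04 0 0 0 1; -0.04 0 0.04 0 0 0 1; -0.045 0 0.01 0 0 0 1")

```text
time: 21.2
tcp_pos: [0.4744, -0.043, 0.138]
tool_rot: [0.003, -0.018, 1.0, -0.0]
wrist_force: [0.5, 0.1, 0.5]
finger_gap: -0.0
```

Request:
jog_arm(rows="-0.04 0 0 0 0 0 1; -0.04 0 0 0 0 0 1; -0.03 0 0 0 0 0 1; 0 0 0 0 0 0 1; 0 0 0 0 0 0 1")

```text
time: 21.7
tcp_pos: [0.3632, -0.0429, 0.1355]
tool_rot: [0.001, -0.018, 1.0, -0.0]
wrist_force: [0.7, -0.8, -0.9]
finger_gap: -0.0004
```

```bash
python3 look.py p11; python3 pit.py p11; cat > fin.py <<'E'
from h import *
import sys
P=cloud('top',np.load(f'top_{sys.argv[1]}.npy'))
th=np.radians(2.1); Rm=np.array([[np.cos(th),-np.sin(th)],[np.sin(th),np.cos(th)]])
X=(P[...,:2]-[.6161,-.0113])@Rm
for yc in (96,32,-32,-96):
    m=(abs(X[...,1]*1000-yc)<28)&(X[...,0]>-.03)&(X[...,0]<.135)&(P[...,2]>.058)&(P[...,2]<.1)
    if m.sum()<50: print(yc,'hidden');continue
    n,l,st,ce=cv2.connectedComponentsWithStats(m.astype(np.uint8)); k=1+np.argmax(st[1:,4]); m=l==k
    Q=np.dstack([X,P[...,2]]); q=Q[m]
    A=np.c_[np.ones(len(q)),q[:,0]-.055,q[:,1]-yc/1000];c,*_=np.linalg.lstsq(A,q[:,2],rcond=None)
    print(yc,rect(Q,m),'z',c[0].round(4),'slope x,y',c[1:].round(4),m.sum())
E
python3 fin.py p11
```

```text
{'time': np.float64(21.8), 'tcp_pos': array([ 0.3645, -0.043 ,  0.1354]), 'tool_rot': array([ 7.000e-04, -1.840e-02,  9.998e-01, -1.000e-04]), 'wrist_force': array([-0.7136,  0.253 , -0.27  ]), 'finger_gap': np.float64(-0.0003)}
-32 217 z 0.0738 pitch slope 0.0099 x [0.6178 0.7275]
-96 223 z 0.0736 pitch slope 0.0021 x [0.6217 0.7311]
96 (array([54.7, 95.9]), array([109.9,  50.2]), -0.03) z 0.0702 slope x,y [0.0126 0.0029] 753
32 (array([54.8, 32. ]), array([110.9,  49.9]), -0.09) z 0.0703 slope x,y [0.005  0.0006] 744
-32 (array([ 55.3, -33. ]), array([110.7,  50.2]), -0.14) z 0.0703 slope x,y [ 0.0096 -0.0102] 745
-96 (array([ 54.8, -96.5]), array([110.1,  50.6]), -0.57) z 0.0701 slope x,y [ 0.0024 -0.0108] 751
```

View pics/p11.png

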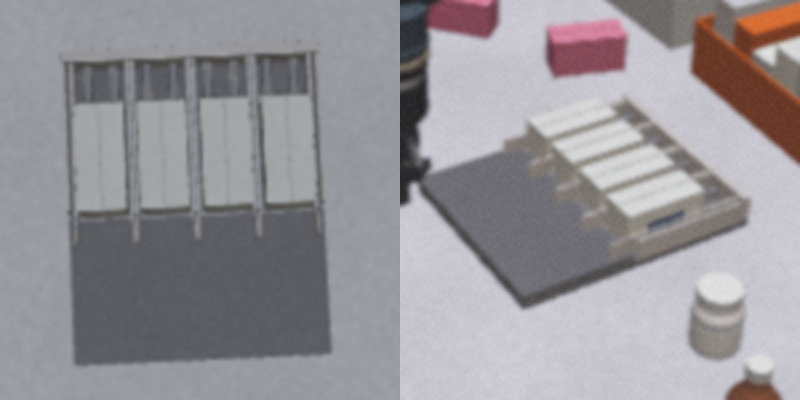

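All four cartons read flat, level and in line, and the arm is clear of everything. Handing in.

```bash
python3 -c "
from workcell import r
print(r.close_job())"
```

```text
the job is handed in; nothing more can be done
None
```

Both empty lanes (rack y = -96 and -32) are now loaded with a spare carton, and I handed the job in at about 21.8 s with the arm clear of everything.

- **Lane -96:** I carried the spare from the left side in the grip, pressed it about 2 mm past home against the spring, then lowered it onto the lane floor and released it.
- **Lane -32:** I set the right-hand spare in the lane mouth and pushed it in with closed fingers. Its tail hung at first, so I stroked it down and eased back. It still read about 3 mm high then, but by the last check, after the arm had backed away, it was flat.

Last check from the top camera, in mm in the rack frame:

| Lane | x | y | In-line error | Top height (camera reading) |
|---|---|---|---|---|
| -32 (spare) | 55.3 | -33.0 | 0.14° | 70.3 |
| -96 (spare) | 54.8 | -96.5 | 0.6° | 70.1 |

- **Flatness:** tilt is about 0.01 rad or less. The spares' top heights match the already loaded cartons (70.2 and 70.3) to within 0.2 mm.
- **Loaded cartons:** they have not moved measurably, at x = 54.7 and 54.8.
- **Forces:** the highest wrist force I read after any move was about 11 N, during the stroke in lane -32. I did not read the pusher contact force directly.
- **Bystanders:** I did not re-measure these at the end; the arm never worked close to any of them.

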